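# Pack the compartment under the cantilever tray of a baking kit box

## Robot

A 7-joint arm with a two-finger parallel gripper is mounted at the origin on a cart in front of the work surface, level with it; the furniture and walls round the work are solid. World frame = base frame: x ahead of the robot, y to its left, z up, the work surface at z = 0. Lengths are in m, angles in rad, forces in N, time in s.
With the tool pointing down it reaches from about 0.425 to 0.825 m from the base axis. Payload 3.6 kg.
Tool frame: the origin (TCP) lies where the fingers leave the gripper's body, on its centre line; the fingertips stand 73 mm ahead of it and the grasp point (between the pads) lies 54 mm ahead of it; x points along the fingers, y is the direction in which the jaws open and shut, and the axes are right-handed (so a half turn about x gives the same grasp; the last joint's range is limited). The gripper opens to 85 mm and grips with 20 to 120 N. Pads are 22 mm wide; open, the fingers measure 114 mm over their backs; the gripper's body (76 mm by 85 mm) begins 54 mm behind the grasp point. The pads swing forward as they close: fully open they stand 13 mm farther back than shut.
Start: joints at [1.319, 0.615, -0.013, 1.423, 0.008, 1.103, -0.04], TCP at [0.145, -0.634, 0.304] pointing down, gripper open.
Joint ranges: [-3.12, 3.12], [-0.3, 2.06], [-1.34, 1.32], [0.26, 2.42], [-1.36, 4.5], [0.01, 1.98], [-2.84, 2.84]. Speed limits (rad/s): [2.79, 2.79, 3.14, 3.14, 3.14, 3.14, 3.14].

## Interface

Orientations are given as a unit quaternion [x, y, z, w].
In Python, from station import arm, snapshot, camera_info, ticket gives the robot as it stands. Calls block until the motion is done:
- arm.movep(position, orientation): joint-space move of the TCP to a pose.
- arm.line_to(position, velocity=0.15, ori=None): straight line of the TCP; ori=None keeps the orientation; velocity is the mean speed in m/s.
- arm.move_j(angles): joint-space move.
- arm.move_gripper(opening, effort=None): opening from 0.0 (shut) to 1.0 (fully open); effort is the grip in N (None keeps the last); returns when the fingers have stopped.
- arm.pause(seconds).
- arm.ik(position, orientation): joint angles nearest the present ones, or None.
- snapshot(name): name is "side" or "top" or "wrist"; returns the picture (420x560x3 uint8, blue, green, red); there is no depth.
- camera_info(name): a dict with "fx", "fy", "cx", "cy" (pixels), "R" (3x3) and "t" (3): a world point X has camera coordinates R X + t; the wrist camera has in their place "T_tool_cam" (4x4, takes a point from camera to tool coordinates, whose origin is the TCP and whose axes are the tool frame's). Camera axes: x right, y down, z forward; pixel columns grow to the right and rows downward; lengths in m; the calibration is good to about 2 mm. A picture is of the moment at which its call begins: read the wrist's pose just before it. camera_info takes no time and is no camera call.
A pose or a line that the arm cannot do raises arm.MotionError and nothing moves.
- ticket.finish_job(): hands the job in, once; it reports no verdict.
Readings, each from a call of its own:
- arm.read_time(): time.
- arm.read_joint_positions(): joint angles.
- arm.read_dq(): joint speeds.
- arm.read_effort(): joint torques, N m.
- arm.read_tool_pos(): TCP position.
- arm.read_eef_rot(): TCP orientation.
- arm.read_ft_force(): force on the tool from outside, world axes, zero at the start.
- arm.read_wrist_torque(): the same for the moment, N m.
- arm.read_opening(): opening from 0.0 (shut) to 1.0 (fully open).
Only numpy, scipy, OpenCV 4.12 (cv2) and the standard library are available. Lean on these libraries where they do the work, as an engineer would, in place of code of your own. Each camera call takes 0.05 s, during which the arm holds its last target. There are 200 camera calls.

## Task

Turn the button on the kit box aside, lift the top tray by its bar and swing it right over until it rests open, and set the spatula and the ring mould from the table flat on the floor of the compartment underneath, beside the ring mould that is already there. Then swing the tray back down until it is fully shut; the button may stay aside. Nothing may fall out of the tray, the first ring mould stays standing on the floor of the compartment, and the two lidded tubs and the pastry brush stay where they are.

Things in the scene. Friction and masses are not known exactly. Their poses are not given: they have to be found in the camera images.
- kit_box: Fixed open metal box, 158 mm (its x) by 248 mm (its y), origin under the centre of its foot on the table. Its rim is 45 mm above the table, the walls 4 mm thick. On its -x face, midway, stands a bracket with the turn button; the tray swings towards its +x side. The frame turns about the vertical from run to run.
- compartment (a point): Centre of the compartment floor, 7 mm above the table; x across the inside width (150 mm), y along the inside length (240 mm), z up; walls 38 mm high. A big ring mould stands in the -x, -y part; the +x half and the -x, +y part are free. The spatula fits only along y; lying along the middle it leaves no room for the other ring.
- tray_arm (a joint): Swing of the tray, rad: 0 shut on the box, 2.70 resting fully open. Two parallel links keep it level; every point moves on a 100 mm radius arc. At q it is displaced from shut by 0.1 m*(cos 0.22 - cos(q+0.22)) along the box's +x and 0.1 m*(sin(q+0.22) - sin 0.22) up: 78 mm up at q = 1.35; open, 195 mm over and not raised. Damped; let go, it sinks to the nearer end.
- tray_handle (a point): Middle of the tray's black grip bar: rod along the box's y, 12 mm thick, 126 mm long, on two posts 110 mm apart, to be pinched from above between them; 111 mm above the table when shut. Axes as the box. The tray (158 x 248 x 36 mm, 0.3 to 0.5 kg) hangs below, its floor 62 mm under the bar.
- tray_floor (a point): Centre of the tray's floor (upper side), axes as the box. The tray's inside is 150 mm (x) by 240 mm (y), its rim 32 mm above this point.
- turn_button (a joint): Turn button, rad about the vertical, anticlockwise positive from above. Near 0 it points along the box's +x over the tray's lip and holds the tray down; beyond 1.25 either way the tray is free; stops at 1.62 either way. It stays where left; takes about 0.04 N m. Pivot axis at x = -102 mm, y = 0 in the box frame.
- button_fin (a point): Grip point on the button's upright fin (9 mm thick, 40 mm long along this point's x, which is the way the button points; 12 mm from the pivot axis), 105 mm above the table. The fin's top is 13 mm higher; it goes down 16 mm to the bar below.
- mid_ring: The ring mould on the table; origin under its centre.
- mid_ring_mid (a point): Middle of the steel ring mould on the table (55 mm across, 34 mm high, open at both ends), half-way up; it stands on the robot's right among the two lidded tubs, z up. About 0.06 kg.
- spatula: The spatula; origin on its underside half-way along.
- spatula_mid (a point): Middle of the spatula (202 mm long, 46 mm wide blade, 11 mm high), half-way up; it lies flat on the table on the robot's left. x runs from the handle's end (-101 mm) to the blade's tip (+101 mm); the handle, 16 mm wide, 11 mm high, reaches from -101 to +20 mm. About 0.06 kg.
- big_ring_mid (a point): Middle of the steel ring mould already in the compartment (69 mm across, 32 mm high, open both ends), half-way up.
- spoon: Measuring spoon lying in the tray's -x half, 125 x 43 x 14 mm, origin under its middle.
- small_ring: Small steel ring mould standing in the tray's +x half, 44 mm across, 34 mm high, origin under its centre.
- wide_tub: The wider lidded tub, 73 mm across, 47 mm high, on the table; leave it. Origin under its centre.
- small_tub: The smaller lidded tub, 61 mm across, 42 mm high, on the table; leave it. Origin under its centre.
- brush: Flat wooden pastry brush on the table, 203 x 43 x 14 mm, bristles at its +x end; leave it. Origin under its middle.

How it is judged:
By the outcome, as a careful person would: the job done as asked, in the order asked, and still so for the second after the job is handed in, with the robot touching nothing.
It also fails if it takes over 70 s, if anything falls off the work surface, if the arm or the gripper's body presses on something with over 40 N, if the wrist force passes 120 N, or if a joint passes its speed limit or range.

## Working session

There is one attempt and no reset: what is moved stays moved. The work goes in short steps, each a Python script; the robot and the scene stay as the last script left them, time stands still between calls to the robot, and variables do not carry over. Pictures are saved under pics/ and viewed, about 8 in all and at most 12, crops included, and the job is handed in when it is done.

```bash
mkdir -p pics; ls; cat > h.py <<'E'
import numpy as np, cv2
from station import arm, snapshot, camera_info, ticket
from scipy.spatial.transform import Rotation as Rot
def cam(name, pose=None):
    c=camera_info(name); K=(c["fx"],c["fy"],c["cx"],c["cy"])
    if name=="wrist":
        p,q=pose; T=np.array(c["T_tool_cam"]); Rt=Rot.from_quat(q).as_matrix()
        Rcw=Rt@T[:3,:3]; o=Rt@T[:3,3]+np.array(p)
    else:
        Rcw=np.array(c["R"]).T; o=-Rcw@np.array(c["t"])
    return K,Rcw,o
def ray(C,u,v,z):
    K,R,o=C; d=R@np.array([(u-K[2])/K[0],(v-K[3])/K[1],1.]); return o+d*(z-o[2])/d[2]
def proj(C,X):
    K,R,o=C; x=R.T@(np.array(X)-o); return K[0]*x[0]/x[2]+K[2],K[1]*x[1]/x[2]+K[3]
def down(a):
    "tool pointing down, jaws opening along direction with yaw a in world"
    x=np.array([0,0,-1.]); y=np.array([np.cos(a),np.sin(a),0]); z=np.cross(x,y)
    return Rot.from_matrix(np.c_[x,y,z]).as_quat()
def shot(name,fn):
    pose=(arm.read_tool_pos(),arm.read_eef_rot()) if name=="wrist" else None
    im=snapshot(name); cv2.imwrite("pics/"+fn,im); return im,cam(name,pose)
E
python3 - <<'E'
from h import *
a,Ca=shot("top","top0.png"); b,Cb=shot("side","side0.png")
for C in(Ca,Cb): print(C[0],C[2],C[1][:,2])
print(arm.read_time(),arm.read_eef_rot(),arm.read_tool_pos(), ray(Ca,280,210,0),ray(Ca,0,0,0),ray(Ca,559,419,0))
E
```

```text
pics
(517.749821931246, 517.749821931246, 287.5095859762489, 217.49690119736272) [ 0.2659371  -0.05559847  1.52147506] [ 0.12497603  0.01227611 -0.99208381]
(431.98792045158365, 431.98792045158365, 274.345706065923, 212.55856876155212) [ 0.38076147 -1.06952195  0.48907809] [ 0.06613221  0.93213535 -0.35601997]
0.1 [-0.70254181 -0.08015725  0.7027401  -0.07852501] [ 0.14480429 -0.63313017  0.30285275] [ 0.47984123 -0.01426328  0.        ] [1.1401865 0.8752208 0.       ] [-0.10623606 -0.80465497  0.        ]
```

View pics/top0.png

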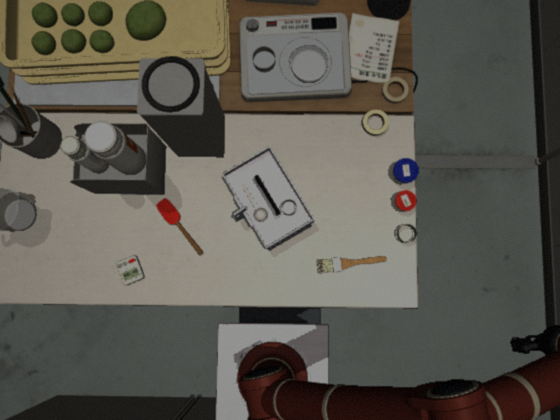

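View pics/side0.png

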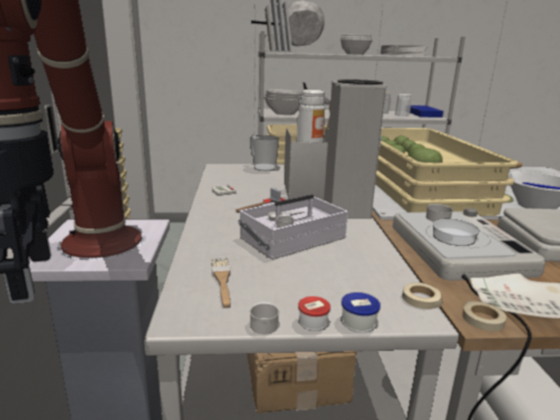

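The top view shows the box at about (268,198) with its bar from (257,177) to (280,213). The button is at (238,214), the spatula runs (203,253) to (165,205), the mid ring is at (405,233), and the brush is at (350,264). I'll take coarse positions from these, then wrist views from close by.

```bash
python3 - <<'E'
from h import *
C=cam("top")
e1=ray(C,257,177,.111);e2=ray(C,280,213,.111); print("bar",e1,e2)
print("corners",[ray(C,*p,.081)[:2] for p in((222,174),(268,150),(313,220),(270,248))])
print("btn",ray(C,238,214,.11)); s1=ray(C,203,253,.006);s2=ray(C,165,200,.006);print("spat",s1,s2)
r=ray(C,405,233,.03);print("ring",r,ray(C,404,201,.04))
T=np.array(camera_info("wrist")["T_tool_cam"]);print(T)
h=(e1+e2)/2; d=(e2-e1)[:2]; yaw=np.arctan2(d[1],d[0])+np.pi/2; print("yaw x box?",yaw)
for k,p in dict(h=h,s=(s1+s2)/2,r=r).items():
  for a in (yaw,yaw+np.pi,yaw+np.pi/2,yaw-np.pi/2,0,np.pi/2,-np.pi/2,np.pi):
    j=arm.ik([p[0],p[1],.30],down(a)); print(k,round(a,2),None if j is None else np.round(j,2))
E
```

```text
bar [0.55618032 0.04763517 0.111     ] [ 0.45590745 -0.01737551  0.111     ]
corners [array([0.57027688, 0.14939661]), array([0.64098031, 0.01977689]), array([ 0.44093011, -0.10924697]), array([0.36137776, 0.01014969])]
btn [0.45230644 0.09827705 0.11      ]
spat [0.34991304 0.20978474 0.006     ] [0.50618781 0.32764672 0.006     ]
ring [ 0.41157892 -0.37660346  0.03      ] [ 0.50340949 -0.37328986  0.04      ]
[[ 2.14337677e-04 -3.21291111e-01  9.46980452e-01 -7.03249672e-02]
 [ 9.99999723e-01 -6.05616534e-04 -4.31811265e-04 -1.25596150e-04]
 [ 7.12244140e-04  9.46980282e-01  3.21290893e-01 -8.28686419e-02]
 [ 0.00000000e+00  0.00000000e+00  0.00000000e+00  1.00000000e+00]]
yaw x box? -0.995590537958722
h -1.0 [ 0.21  0.42 -0.41  1.83  0.2   0.93 -1.28]
h 2.15 [ 0.64  0.63 -1.15  1.82  0.64  1.12  1.41]
h 0.58 [ 0.41  0.48 -0.7   1.82  0.37  0.98  0.12]
h -2.57 [-0.04  0.4  -0.04  1.84  0.02  0.91 -2.66]
h 0 [ 0.32  0.45 -0.57  1.83  0.29  0.95 -0.38]
h 1.57 [ 0.54  0.55 -0.94  1.82  0.51  1.04  0.97]
h -1.57 [ 0.14  0.41 -0.31  1.83  0.15  0.92 -1.8 ]
h 3.14 [ 0.64  0.63 -1.15  1.82  0.64  1.12  2.4 ]
s -1.0 [ 0.11  0.63 -1.15  1.82  0.64  1.12 -2.27]
s 2.15 [ 0.11  0.63 -1.15  1.82  0.64  1.12  0.88]
s 0.58 [ 0.11  0.63 -1.15  1.82  0.64  1.12 -0.69]
s -2.57 [ 0.11  0.63 -1.15  1.82  0.64  1.12  2.45]
s 0 [ 0.1   0.62 -1.13  1.82  0.63  1.11 -1.26]
s 1.57 [ 0.11  0.63 -1.15  1.82  0.64  1.12  0.3 ]
s -1.57 [-0.01  0.53 -0.9   1.82  0.48  1.02 -2.67]
s 3.14 [ 0.11  0.63 -1.15  1.82  0.64  1.12  1.87]
r -1.0 [ 0.79  0.48 -0.13  1.7   0.07  0.97 -0.36]
r 2.15 [ 1.36  0.72 -1.15  1.68  0.7   1.21  2.18]
r 0.58 [ 1.05  0.52 -0.53  1.69  0.3   1.01  0.98]
r -2.57 [ 0.52  0.49  0.28  1.71 -0.16  0.97 -1.71]
r 0 [ 0.95  0.5  -0.38  1.69  0.21  0.99  0.5 ]
r 1.57 [ 1.2   0.58 -0.8   1.69  0.46  1.07  1.83]
r -1.57 [ 0.69  0.47  0.01  1.7  -0.01  0.97 -0.86]
r 3.14 [ 0.42  0.5   0.44  1.71 -0.25  0.98 -2.2 ]
```

```bash
python3 - <<'E'
from h import *
t=arm.read_time()
arm.movep([.487,.042,.38],down(0.575))
print(arm.read_time()-t, np.round(arm.read_joint_positions(),2))
im,C=shot("wrist","w1.png"); np.save("w1pose.npy",np.r_[arm.read_tool_pos(),arm.read_eef_rot()]); print(C[0],C[2])
E
```

```text
2.6833 [ 0.48  0.39 -0.87  1.74  0.33  1.16  0.09]
(341.6374682121158, 341.6374682121158, 282.6757298089428, 208.25884136628807) [0.44268781 0.11048274 0.45003954]
```

View pics/w1.png

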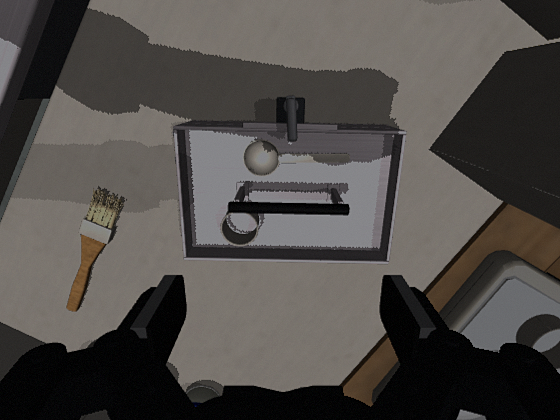

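The wrist view shows the tray rim corners at (175,125), (404,131), (389,262) and (186,259), the black bar from (229,208) to (349,209), and the fin at about (292,97–140). I'll refine these with rays.

```bash
python3 - <<'E'
from h import *
im=cv2.imread("pics/w1.png"); P=np.load("w1pose.npy"); C=cam("wrist",(P[:3],P[3:]))
g=im.max(2)
m=np.zeros_like(g); m[195:225,215:365]=(g[195:225,215:365]<28)*255
cs=max(cv2.findContours(m,0,1)[0],key=cv2.contourArea); (c,s,a)=cv2.minAreaRect(cs); print(c,s,a)
b=cv2.boxPoints((c,s,a)); 
i=np.argsort(b[:,0]); L=b[i[:2]].mean(0);R=b[i[2:]].mean(0)
l=ray(C,*L,.113);r=ray(C,*R,.113); h=(l+r)/2; d=(r-l)[:2]; yaw=np.arctan2(d[1],d[0])-np.pi/2
print("bar",L,R,h,np.linalg.norm(d),"boxyaw",yaw)
cc=[ray(C,*p,.081)[:2] for p in((175,125),(404,131),(389,262),(186,259))]
print("rim",np.mean(cc,0),[np.linalg.norm(cc[k]-cc[k-1]) for k in range(4)], [np.arctan2(*(cc[1]-cc[0])[::-1])-np.pi/2,np.arctan2(*(cc[2]-cc[3])[::-1])-np.pi/2])
ux=np.array([np.cos(yaw),np.sin(yaw)])
piv=h[:2]-.102*ux; tip=piv+.032*ux; bk=piv-.008*ux
print("pred fin px",proj(C,[*tip,.118]),proj(C,[*bk,.118]))
mm=np.zeros_like(g); mm[90:150,270:310]=(g[90:150,270:310]<60)*255
cv2.imwrite("pics/c.png",cv2.resize(im[80:280,160:420],None,fx=3,fy=3,interpolation=2))
E
```

```text
(287.56939697265625, 204.4488983154297) (120.98686981201172, 18.1458740234375) 0.49391689896583557
bar [227.07822 203.92743] [348.06058 204.97037] [0.50629058 0.02076431 0.113     ] 0.12556289741598567 boxyaw -1.0074871412958957
rim [0.50950852 0.01875772] [np.float64(0.15701868588707102), np.float64(0.24206079222202304), np.float64(0.15474835335460402), np.float64(0.24423840127347946)] [np.float64(-1.024184201680998), np.float64(-1.0147486077165304)]
pred fin px (np.float64(288.6452776774725), np.float64(136.6171689240895)) (np.float64(289.2735896602818), np.float64(92.54395734568918))
```

View pics/c.png

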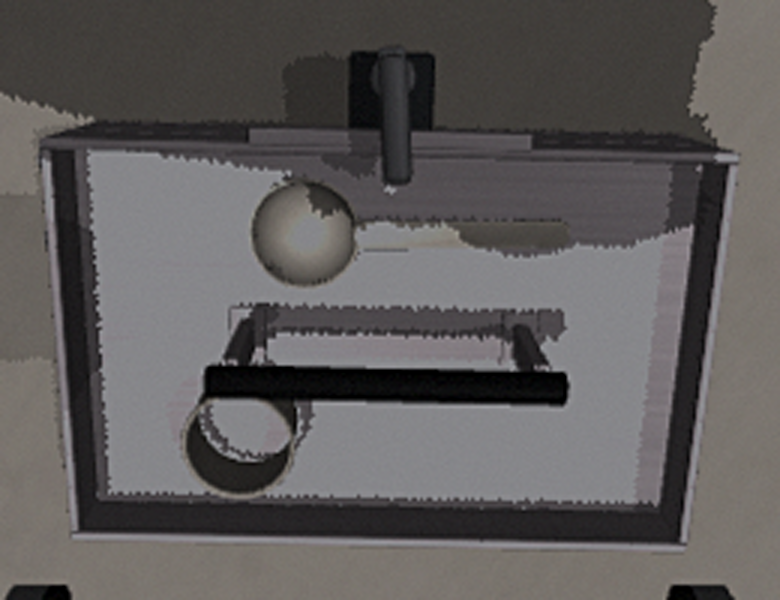

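```bash
cat >> h.py <<'E'
BY=-1.018; UX=np.array([np.cos(BY),np.sin(BY),0]); UY=np.array([-np.sin(BY),np.cos(BY),0])
_P=np.load("w1pose.npy"); C1=cam("wrist",(_P[:3],_P[3:]))
BAR=ray(C1,288.8,208.2,.113); BOX=BAR*[1,1,0]
E
python3 - <<'E'
from h import *
f1=ray(C1,290.3,96,.118);f2=ray(C1,292.7,141,.118); d=f2-f1; fa=np.arctan2(d[1],d[0]); mid=(f1+f2)/2
for n,x in dict(bar=BAR,f1=f1,f2=f2,mid=mid).items(): print(n,x,(x-BOX)@UX,(x-BOX)@UY)
print("fin angle",fa-BY,np.linalg.norm(d))
piv=mid-.012*d/np.linalg.norm(d); piv=(piv+BOX-.102*UX)/2
q0=fa-BY; u=lambda q:np.array([np.cos(BY+q),np.sin(BY+q),0])
Z=.166
pos=lambda q:np.r_[(piv+.012*u(q))[:2],Z]
o=lambda q:down(BY+np.pi/2+q)
arm.movep(pos(q0)+[0,0,.06],o(q0)); arm.line_to(pos(q0),.1)
arm.move_gripper(0,30); print("open",arm.read_opening(),arm.read_ft_force())
for q in np.linspace(q0,-1.5,7)[1:]:
    arm.line_to(pos(q),.05,o(q)); print(round(q,2),np.round(arm.read_ft_force(),1),np.round(arm.read_wrist_torque(),2),arm.read_time())
arm.move_gripper(.5); arm.line_to(pos(q)+[0,0,.06],.2)
print(np.round(arm.read_joint_positions(),2),arm.read_time())
arm.movep(np.r_[BAR[:2]-.03*UX[:2],.36],down(BY)); shot("wrist","w2.png")
np.save("w2pose.npy",np.r_[arm.read_tool_pos(),arm.read_eef_rot()]); print(arm.read_time())
E
```

```text
bar [0.50958835 0.01800031 0.113     ] 0.0 0.0
f1 [0.45000136 0.11175046 0.118     ] -0.11107425271562646 -0.0014867720014426929
f2 [0.47446124 0.07857915 0.118     ] -0.07000036430511081 0.0019128148282614736
mid [0.4622313  0.09516481 0.118     ] -0.09053730851036863 0.0002130214134093957
fin angle 0.08257936577592406 0.04121433609524956
open 0.09600560617058518 [-0.8013099   0.18584124  2.47000871]
-0.18 [-0.3 -1.5  2.5] [-0.13  0.14 -0.02] 5.3833
-0.44 [ 0.5 -1.7  3.7] [-0.17  0.   -0.04] 5.8
-0.71 [ 0.7 -1.2  3.9] [-0.26 -0.17 -0.04] 6.2167
-0.97 [ 1.4 -2.1  3.5] [-0.27 -0.33 -0.04] 6.6333
-1.24 [ 2.8 -2.7  3.9] [-0.49 -0.59 -0.07] 7.05
-1.5 [ 3.5 -2.1  2.5] [-0.65 -0.87 -0.02] 7.4667
[-0.08  0.44 -0.26  2.05  0.18  0.67 -1.4 ] 8.3417
9.05
```

View pics/w2.png

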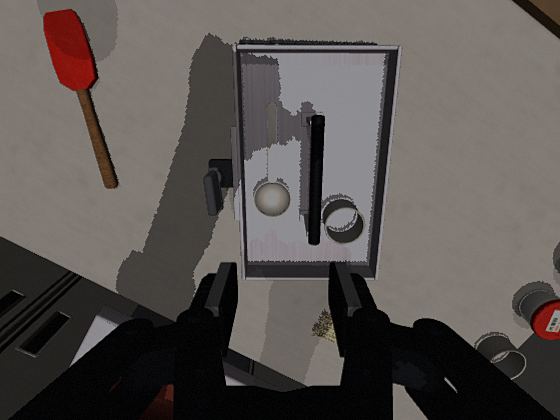

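The button now lies along the box's -y, clear of the tray. The spatula's handle end is at (111,187) and its blade tip at (65,10). Next I measure the spatula from this view and swing the tray.

```bash
python3 - <<'E'
from h import *
im=cv2.imread("pics/w2.png"); P=np.load("w2pose.npy"); C=cam("wrist",(P[:3],P[3:]))
b2=ray(C,316.5,179.5,.113); print("bar2",b2,(b2-BAR)@UX,(b2-BAR)@UY)
B,G,R=[im[...,k].astype(int) for k in range(3)]
m=((R-B>25)&(R>1.25*G)); m[:, 150:]=0; m[215:]=0
red=m&(R>130)&(G<60); 
pts=np.argwhere(m)[:,::-1]; W=np.array([ray(C,u,v,.008)[:2] for u,v in pts]); c=W.mean(0); 
d=np.linalg.svd(W-c)[2][0] if len(W)<4000 else np.linalg.eigh(np.cov((W-c).T))[1][:,1]
t=(W-c)@d; e=[c+d*t.min(),c+d*t.max()]; print(len(W),"ends",e,np.ptp(t),np.ptp((W-c)@[-d[1],d[0]]))
# handle axis
n=(W-c)@np.array([-d[1],d[0]]); 
for lo in np.arange(t.min(),t.max(),.02):
    s=(t>=lo)&(t<lo+.02); print(round(lo,3),n[s].min().round(4),n[s].max().round(4))
bar=(BAR+b2)/2; g=np.r_[bar[:2],.165]
arm.move_gripper(.8); arm.movep(g+[0,0,.05],down(BY)); arm.line_to(g,.1); arm.move_gripper(0,60)
print("grip",arm.read_opening(),arm.read_ft_force(),arm.read_time())
for q in np.linspace(0,2.7,14)[1:]:
    arm.line_to(g+.1*(np.cos(.22)-np.cos(q+.22))*UX+[0,0,.1*(np.sin(q+.22)-np.sin(.22))],.12)
    print(round(q,2),np.round(arm.read_ft_force(),1))
arm.move_gripper(.6); print(arm.read_time(),arm.read_tool_pos())
arm.line_to(arm.read_tool_pos()+np.array([0,0,.10]),.25)
h=g+.1952*UX
np.save("g.npy",g)
arm.movep(np.r_[BOX[:2]-.0*UX[:2]-.03*UY[:2],.36],down(BY)); shot("wrist","w3.png")
np.save("w3pose.npy",np.r_[arm.read_tool_pos(),arm.read_eef_rot()]); print(arm.read_time())
E
```

```text
bar2 [0.5121376  0.01933348 0.113     ] 0.00019056983490960193 0.0031888663696302607
4103 ends [array([0.50459471, 0.34028578]), array([0.34785576, 0.21358171])] 0.20154657099365433 0.047391134246954764
-0.066 -0.0221 0.0222
-0.046 -0.0233 0.0233
-0.026 -0.0239 0.0235
-0.006 -0.0229 0.0227
0.014 -0.0115 0.0123
0.034 -0.0062 0.0057
0.054 -0.0066 0.0064
0.074 -0.0069 0.007
0.094 -0.0072 0.0075
0.114 -0.0073 0.0077
0.134 -0.0023 0.0032
grip 0.11755124753963143 [ 0.02381638 -1.0650722   2.9900011 ] 11.275
0.21 [ 2.3  0.2 -6.3]
0.42 [ 2.9  0.8 -6.1]
0.62 [ 0.8  0.7 -5. ]
0.83 [-0.1  1.  -2.5]
1.04 [-0.5  2.2  1.5]
1.25 [-0.8  0.3  3.3]
1.45 [ 0.5 -1.   3.9]
1.66 [ 1.2 -3.3  3.4]
1.87 [ 1.6 -5.1  1. ]
2.08 [ 3.2 -5.3 -0.3]
2.28 [ 4.2 -5.3 -1.4]
2.49 [ 3.2 -5.9 -4. ]
2.7 [ 0.1 -2.9  7.2]
15.975 [ 0.61293853 -0.14682522  0.16460316]
17.4583
```

View pics/w3.png

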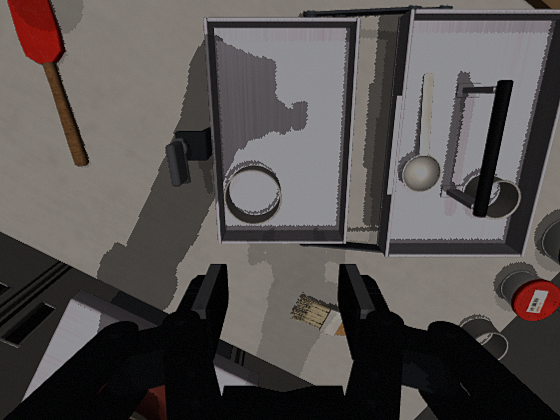

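The tray rests open with its contents in place. The big ring is at about (252,193). Now I pick and place the spatula.

```bash
python3 - <<'E'
from h import *
P=np.load("w3pose.npy"); C=cam("wrist",(P[:3],P[3:]))
cc=np.array([ray(C,*p,.045) for p in((207,19),(358,17),(345,243),(219,241))]); c=cc.mean(0)-BOX
print("box off",c@UX,c@UY,[np.linalg.norm(cc[k]-cc[k-1]) for k in range(4)],[np.arctan2(*(cc[a]-cc[b])[1::-1])-np.pi/2 for a,b in((0,3),(1,2))])
r=ray(C,252,188,.039)-BOX; print("bigring",r@UX,r@UY)
g=np.load("g.npy"); B=g*[1,1,0]; print("g-BOX",(B-BOX)@UY)
B=BOX+.0015*UY; np.save("B.npy",B)
e=np.array([[.50459,.34029],[.34786,.21358]]); m=e.mean(0); sy=np.arctan2(*(e[0]-e[1])[::-1]); u=np.array([np.cos(sy),np.sin(sy)])
p=m-.005*u; o=down(sy+np.pi/2-np.pi)
arm.move_gripper(.6)
arm.movep([*p,.16],o); arm.line_to([*p,.0755],.1); arm.move_gripper(0,40)
print("grip",arm.read_opening(),arm.read_ft_force(),arm.read_time())
arm.line_to([*p,.25],.2)
t=B+.036*UX-.005*UY; o2=down(BY)
arm.movep([*t[:2],.25],o2); im,C=shot("wrist","w4.png"); print(arm.read_opening(),arm.read_time())
E
```

```text
box off 0.001186533090997996 0.0001557374308047686 [np.float64(0.24224472074863926), np.float64(0.15071079900980802), np.float64(0.2466428542015042), np.float64(0.15487231583685557)] [np.float64(-1.032316076714027), np.float64(-1.0153031055240294)]
bigring -0.03478168760406564 -0.05486363867173504
g-BOX 0.001593723219675814
grip 0.17325880724032897 [-0.05853116  0.13874954  5.52642249] 20.3667
0.17028110350756656 22.6167
```

View pics/w4.png

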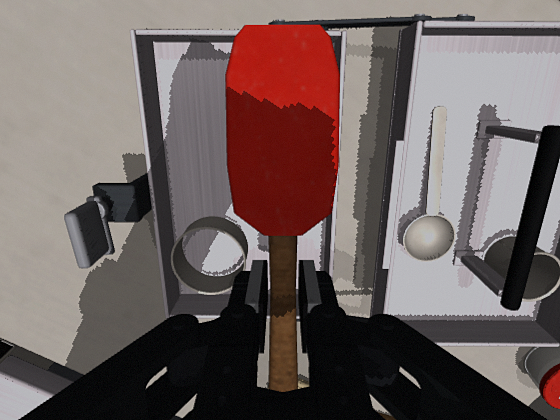

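The spatula is held level and lines up with the box. I'll place it, then look at the mid ring from close by.

```bash
python3 - <<'E'
from h import *
B=np.load("B.npy"); t=B+.036*UX-.005*UY
arm.line_to([*t[:2],.12],.2); arm.line_to([*t[:2],.0832],.06); print(arm.read_ft_force())
arm.move_gripper(.3); arm.line_to([*t[:2],.22],.2); 
shot("wrist","w5.png"); print(arm.read_time())
arm.movep([.412,-.377,.26],down(-np.pi/2)); im,C=shot("wrist","w6.png"); np.save("w6pose.npy",np.r_[arm.read_tool_pos(),arm.read_eef_rot()])
print(arm.read_time(),np.round(arm.read_joint_positions(),2))
cv2.imwrite("pics/w56.png",np.hstack([cv2.resize(cv2.imread("pics/w5.png"),(400,300)),cv2.resize(im,(400,300))]))
E
```

```text
[-2.08564988 -0.44460481  4.71753758]
25.3333
26.8083 [ 0.84  0.53 -0.22  1.75  0.14  0.88 -1.  ]
```

View pics/w56.png

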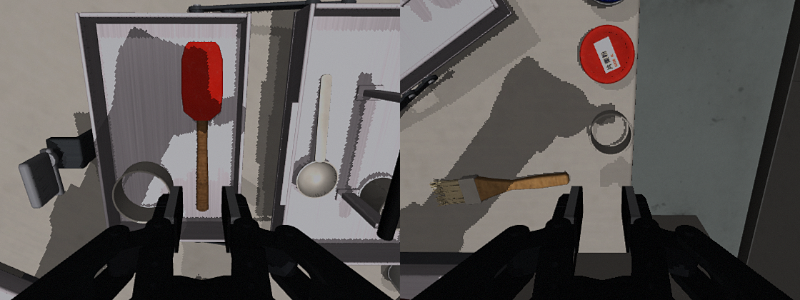

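```bash
python3 - <<'E'
import cv2
im=cv2.imread("pics/w6.png"); cv2.imwrite("pics/c6.png",cv2.resize(im[135:235,240:350],None,fx=5,fy=5,interpolation=2))
E
```

```text
(no output)
```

View pics/c6.png

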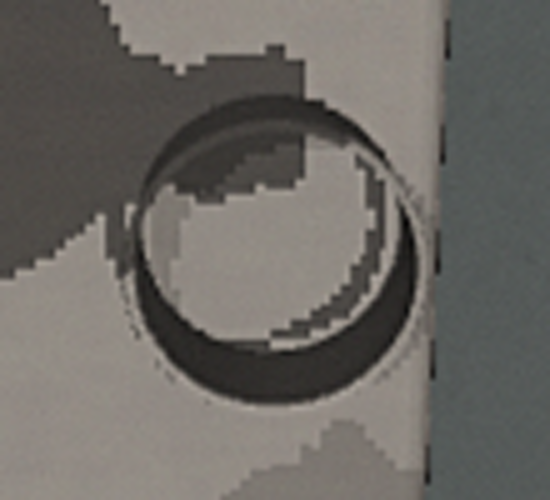

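```bash
python3 - <<'E'
from h import *
P=np.load("w6pose.npy"); C=cam("wrist",(P[:3],P[3:]))
r=ray(C,295.4,187.4,.034); print(r, "dia",np.linalg.norm(ray(C,267,187.4,.034)-ray(C,323.6,187.4,.034)),np.linalg.norm(ray(C,295.4,159,.034)-ray(C,295.4,216,.034)))
p=r[:2]; o=down(-np.pi/2)
arm.move_gripper(1.0); arm.movep([*p,.15],o); 
arm.line_to([*p,.078],.1); print(arm.read_ft_force()); arm.move_gripper(0,30)
print("grip",arm.read_opening(),arm.read_ft_force(),arm.read_time())
arm.line_to([*p,.26],.2); print(arm.read_opening())
B=np.load("B.npy"); t=B-.036*UX+.062*UY
o2=down(BY-np.pi/2)
for a in (BY-np.pi/2,BY+np.pi/2): print(a,np.round(arm.ik([*t[:2],.26],down(a)),2))
E
```

```text
[ 0.41569165 -0.38579068  0.034     ] dia 0.05075431821394419 0.05292908291359212
[0.67608739 0.26762053 0.74396297]
grip 0.6306142902582539 [-1.18225291  0.94716615  5.68641089] 29.2
0.6312788016352675
-2.5887963267948964 [-0.2   0.51  0.01  1.77 -0.01  0.86 -2.77]
0.5527963267948965 [ 0.31  0.63 -0.81  1.76  0.53  0.99 -0.15]
```

```bash
python3 - <<'E'
from h import *
B=np.load("B.npy"); t=B-.036*UX+.049*UY; o=down(BY+np.pi/2)
arm.movep([*t[:2],.26],o); print(arm.read_opening())
arm.line_to([*t[:2],.13],.2); arm.line_to([*t[:2],.0858],.06); print(arm.read_ft_force())
arm.move_gripper(.74); arm.line_to([*t[:2],.22],.2); 
g=np.load("g.npy"); h=g+.1952*UX
arm.movep([*(BOX+.05*UX)[:2],.36],down(BY)); shot("wrist","w7.png"); np.save("w7pose.npy",np.r_[arm.read_tool_pos(),arm.read_eef_rot()]); print(arm.read_time())
E
```

```text
0.6373763979411483
[-2.51727814 -1.16545359  3.28523642]
35.7667
```

View pics/w7.png

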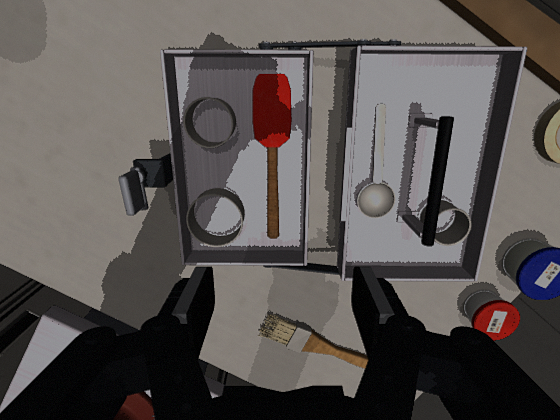

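Both items lie beside the big ring. The open bar's middle is at about (437.5,181). Next I close the tray.

```bash
python3 - <<'E'
from h import *
P=np.load("w7pose.npy"); C=cam("wrist",(P[:3],P[3:]))
g=np.load("g.npy"); f=lambda q:g+.1*(np.cos(.22)-np.cos(q+.22))*UX+[0,0,.1*(np.sin(q+.22)-np.sin(.22))]
b=ray(C,437.5,181,.113); h=f(2.7); print("bar dev",(b-h)@UX,(b-h)@UY)
arm.move_gripper(.8); arm.movep(h+[0,0,.05],down(BY)); arm.line_to(h,.1); arm.move_gripper(0,60); print(arm.read_opening(),arm.read_ft_force())
for q in np.linspace(2.7,0,14)[1:]:
    arm.line_to(f(q),.12); print(round(q,2),np.round(arm.read_ft_force(),1))
arm.line_to(f(0)-[0,0,.002],.03); print(arm.read_ft_force(),arm.read_opening(),arm.read_tool_pos()-g)
arm.move_gripper(.6); arm.pause(.3); arm.line_to(g+[0,0,.12],.25)
arm.movep(np.r_[BAR[:2]-.03*UX[:2],.36],down(BY)); shot("wrist","w8.png"); shot("side","side8.png")
np.save("w8pose.npy",np.r_[arm.read_tool_pos(),arm.read_eef_rot()]); print(arm.read_time())
s=cv2.imread("pics/side8.png")[180:270,220:370]
cv2.imwrite("pics/w8s.png",np.hstack([cv2.resize(cv2.imread("pics/w8.png"),(440,330)),cv2.resize(s,(360,330))]))
E
```

```text
bar dev 4.496661757322926e-05 0.0011923858762663442
0.11701807063701908 [-0.01556333 -1.12261799  1.69453099]
2.49 [ 4.4 -2.5 -2.8]
2.28 [ 3.5 -2.9 -2.8]
2.08 [ 3.3 -3.9 -0.4]
1.87 [ 2.9 -3.5  2. ]
1.66 [ 1.7 -2.2  5.7]
1.45 [ 0.3 -0.8  7.7]
1.25 [-1.8  1.1  7.9]
1.04 [-1.4  4.1  4.4]
0.83 [-0.5  4.9  0.8]
0.62 [ 0.2  5.1 -0.6]
0.42 [-0.3  5.9 -2.2]
0.21 [ 0.9  5.8 -4.1]
0.0 [-1.4  3.5  2.6]
[-4.20235049  4.00599844 17.15152826] 0.11386534553758819 [ 0.00066689 -0.00021621  0.000218  ]
44.45
```

View pics/w8s.png

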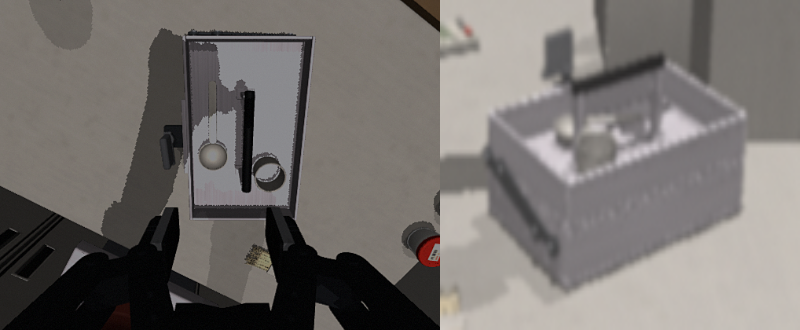

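```bash
python3 - <<'E'
from h import *
ticket.finish_job(); print(arm.read_time())
E
```

```text
the job is handed in; nothing more can be done
the job is handed in; nothing more can be done
```

The job is handed in, at about 44.5 s of the 70 s allowed. I turned the button aside (clockwise to about -1.5 rad) and swung the tray open. I then laid the spatula along the +x half and stood the mid ring in the -x, +y part, and swung the tray shut.

- **Before closing:** the wrist view showed the spatula lying flat and both rings standing clear of it on the compartment floor.
- **After closing:** the bar was back at the same pixel as before opening, about (316,179). A 2 mm push down met a firm stop at 17 N. The spoon and small ring were still in the tray.
- **Left-alone items:** the arm never went near the brush or the wide tub, and the ring was gripped clear of the small tub. I judged the brush and tubs undisturbed from the pictures and did not measure them again at the end. The last views I looked at did not show the wide tub.

The other forces I read while moving stayed under about 10 N, and no check failed. Two measurements disagreed slightly: two bar sightings differed by 3 mm along the bar, which I averaged. The ring's measured diameter came out at 51–53 mm against the nominal 55 mm.

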